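Pin the lever beam into its fulcrum stand

TASK

Fit the pivot pin of the lever: take the steel pin out of its grooved rest, where only its middle can be gripped (so it must be set down and taken again nearer one end to go far enough), and thread it through the first cheek of the fulcrum stand, the hub of the beam that lies between the cheeks, and the second cheek. Leave it there, sticking out about equally far on both sides, with the beam still lying in place in the stand.

Things in the scene. Friction and masses are not known exactly. Their poses are not given: they have to be found in the camera images.
- pin_mid (a point): centre of the pivot pin: a plain loose bright steel bar, 10 mm across (eight small flats, it does not roll), 140 mm long, both ends alike with a 5 mm taper to 6 mm; about 50 g. Its own y axis is its length. At the start it lies level in the two grooves of the rest, its ends flush with the rest's ends, so that only its middle can be gripped
- rest: fixed grey plastic rest for the pin: base plate 60 x 140 x 10 mm (x, y, z) carrying two blocks 44 x 36 mm, from 34 to 70 mm either side of the centre along y, 52 mm high over the worktop. An open-topped groove 14 mm wide and 12 mm deep runs along y through both blocks; its floor is 40 mm over the worktop. Between the blocks the 68 mm gap is free down to the base plate. Origin at the centre of the underside; the groove runs along its y axis
- stand: fixed fulcrum stand: grey base plate 130 x 100 x 12 mm with two upright aluminium cheeks, each 44 mm wide in x, 12 mm thick, from 18 to 30 mm either side of the centre along y, top 94 mm over the worktop. Both cheeks have a round 14 mm hole with a 2 mm chamfer. Two narrow ledges between the cheeks, 45 mm either side along x, carry the beam, top 60 mm over the worktop. Origin at the centre of the underside
- stand_hole (a point): point of the stand midway between the two cheek holes, on their common axis, 75 mm over the worktop; the holes' axis is its y axis, level
- beam_hub (a point): centre of the lever beam's hub hole. The beam is a loose plywood-coloured bar 182 mm long (its x axis), 120 g, that lies level on the stand's ledges, between and square to the cheeks. Its middle is a hub 32 x 32 x 30 mm with a round 16 mm hole along y right through; the arms are 10 mm thick and 22 mm high. The hub hole starts in line with the cheek holes to about 1 mm
Mind the look-alikes: they are no part of the job. Of the things shaped like the stand, the grey one is meant.

How it is judged (in metres and radians):
At the end, for the whole second after the job is handed in: The pin lies at rest through both cheek holes and the beam's hub (within 5 mm of the holes' axis and 0.12 rad of its direction), its middle within 12 mm of the middle of the stand along the axis, so that each end sticks out 28 to 52 mm; the hub is still within 8 mm of its place between the cheeks (y of pin_mid in the frame of stand_hole between -0.012 and 0.012 m and x of pin_mid in the frame of stand_hole between -0.004 and 0.004 m and z of pin_mid in the frame of stand_hole between -0.005 and 0.004 m and angle between the y axis of pin_mid and the y axis of stand_hole, either way round below 0.12 rad and distance between beam_hub and stand_hole below 0.008 m and linear speed of pin below 0.02 m/s); the robot touches nothing.
It also fails if it takes over 51 s, if anything falls off the work surface, if the arm or the gripper's body presses on something with over 40 N, if the wrist force passes 120 N, or if a joint passes its speed limit or range.

ROBOT

A 6-joint arm with a two-finger parallel gripper is mounted at the origin on a cart in front of the work surface, level with it; the furniture and walls round the work are solid. World frame = base frame: x ahead of the robot, y to its left, z up, the work surface at z = 0. Lengths are in mm, angles in rad, forces in N, time in s.
With the tool pointing down it reaches from about 300 to 1000 mm from the base axis. Payload 5.1 kg.
Tool frame: the origin (TCP) lies between the finger pads; the fingertips stand 17 mm ahead of it and the grasp point (between the pads) lies 2 mm behind it; z points along the fingers, y is the line along which they close (so a half turn about z gives the same grasp; the last joint's range is limited). The gripper opens to 95 mm and grips with 3 to 60 N. Pads are 20 mm wide; open, the fingers measure 119 mm over their backs; the gripper's body (75 mm by 180 mm) begins 59 mm behind the grasp point.
Start: joints at [-1.342, 0.124, 1.65, -0, 1.367, -0.083], TCP at [199.369, -618.657, 231.656] pointing down, gripper open.
Joint ranges: [-2.61, 2.61], [-1.02, 2.33], [0.03, 2.71], [-1.35, 4.49], [0.32, 2.68], [-2.91, 2.91]. Speed limits (rad/s): [2.57, 2.57, 3.14, 3.14, 3.14, 3.14].

INTERFACE

Orientations are given as a unit quaternion [w, x, y, z].
In Python, from rig import read_state, capture, finish_job gives the robot as it stands.
- The arm moves only by the tool apply_moves, never from a script. Its arguments are lists of equal length, an entry for each row: "translation": the shift along the tool's x, y, z normalised to -1 to 1, where 1 is 0.04 m, a list of three; "roll": the turn about the tool's z normalised to -1 to 1, where 1 is 4 degrees. In form: {"translation": [[x, y, z], ...], "roll": [roll, ...]}. A call has 1 to 10 rows; each row shifts and turns the commanded pose from where the row before left it, along the tool's axes as they then stand; what a row does not reach is not made up. A row lasts 1/12 s, in which the tool goes at most 41.7 mm and 7.16 degrees, less where a joint would pass 70% of its speed; a pose out of reach is approached as far as the arm can. A call with a number of a shift or a turn outside -1 to 1 is refused whole. A call with a gripper value outside its range is refused whole. "hand" is the closure, from 0 (fully open) to 1 (shut), set as the call begins (left out, the last holds). The fingers move at their own pace and stop on an object; "squeeze" is the grip in N (left out, the last holds). Time passes only in rows, so rows that do not move let the fingers close. It gives the time, the measured TCP pose, the force, the opening and the grip force at its end, in the units of the state.
- read_state(): the state, without advancing time (a new reading comes with each control period).
- capture(name): name is "side" or "top"; returns a dict with "pixels" (400x640x3 uint8, blue, green, red), "intrinsics" (3x3 intrinsics, pixels), "view" (4x4, takes a point from world to camera coordinates). Camera axes: x right, y down, z forward; pixel columns grow to the right and rows downward; lengths in mm; the calibration is good to about 2 mm. A picture is of the moment at which its call begins. There is no depth.
- finish_job(): hands the job in; it is judged then, once.
The state is a dict: "clock": time; "joints": joint angles; "qvel": joint speeds; "joint_torque": joint torques, N m; "tcp_pos": TCP position; "tool_rot": TCP orientation; "contact_force": force on the tool from outside, world axes, zero at the start; "moment": the same for the moment, N m; "grip_width": finger opening in mm; "grasp_force": force on a finger pad.
Only numpy, scipy, OpenCV 4.12 (cv2) and the standard library are available. Lean on these libraries where they do the work, as an engineer would, in place of code of your own. Each camera call takes 0.05 s, during which the arm holds its last target. There are 200 camera calls.

## Working session

There is one attempt and no reset: what is moved stays moved. The work goes in short steps, Python scripts to look and compute and a tool call to move; the robot and the scene stay as the last step left them, time stands still between calls to the robot, and variables do not carry over. Pictures are saved under pics/ and viewed, at most 10 in all, crops included, and the job is handed in when it is done.

Besides the shell and the picture viewer there is one more tool, called after "Call:" as name([rows], argument=value, ...), one row to a line, values as JSON. apply_moves: Moves the arm, as the interface text tells. Scaled input: -1 to 1 covers 0.04 m each way for a shift and 4 degrees each way for a turn. Its arguments: {"type":"object","properties":{"translation":{"type":"array"},"roll":{"type":"array"},"hand":{"type":"number"},"squeeze":{"type":"number"}},"required":["translation","roll"]}

```bash
mkdir -p pics; ls
python3 - <<'E'
from rig import *
import cv2,numpy as np
np.set_printoptions(precision=4,suppress=True)
for n in("side","top"):
    c=capture(n); cv2.imwrite(f"pics/{n}0.png",c["pixels"]); np.savez(f"pics/{n}0.npz",**c); print(n,np.array(c["intrinsics"]),np.array(c["view"]))
s=read_state();print(s)
E
```

```text
pics
side [[427.3927   0.     318.4289]
 [  0.     427.3927 201.35  ]
 [  0.       0.       1.    ]] [[   0.9971   -0.0756   -0.0092 -483.3462]
 [  -0.0402   -0.4194   -0.9069  171.0485]
 [   0.0647    0.9047   -0.4212 1006.8046]
 [   0.        0.        0.        1.    ]]
top [[438.9744   0.     321.233 ]
 [  0.     438.9744 200.2755]
 [  0.       0.       1.    ]] [[  -0.0232   -0.9997    0.0118  192.8756]
 [  -0.9909    0.0214   -0.1329  511.4749]
 [   0.1326   -0.0148   -0.9911 1380.2813]
 [   0.        0.        0.        1.    ]]
{'clock': 0.1, 'joints': array([-1.3416,  0.1244,  1.6515, -0.    ,  1.3675, -0.0826]), 'qvel': array([-0.0015, -0.003 , -0.003 ,  0.0003, -0.0002,  0.0004]), 'joint_torque': array([  0.    , -41.888 , -36.1097,   0.0776,   0.0462,  -0.0001]), 'tcp_pos': array([ 199.252 , -618.1322,  230.5541]), 'tool_rot': array([-0.0009,  0.9879,  0.1553, -0.0001]), 'contact_force': array([-0.5834,  0.9654,  0.1924]), 'moment': array([0.0091, 0.0442, 0.02  ]), 'grasp_force': 0.0, 'grip_width': 94.70859162965822}
```

View pics/side0.png

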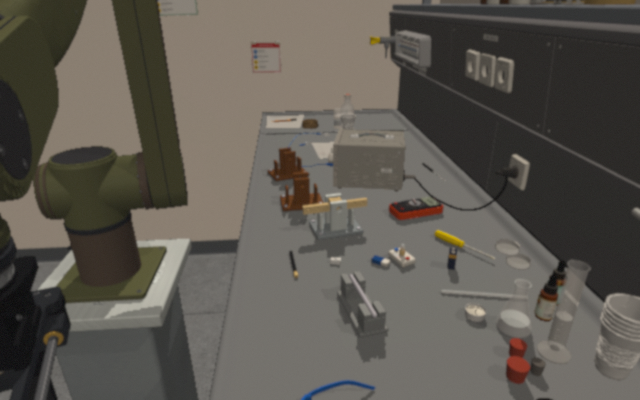

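View pics/top0.png

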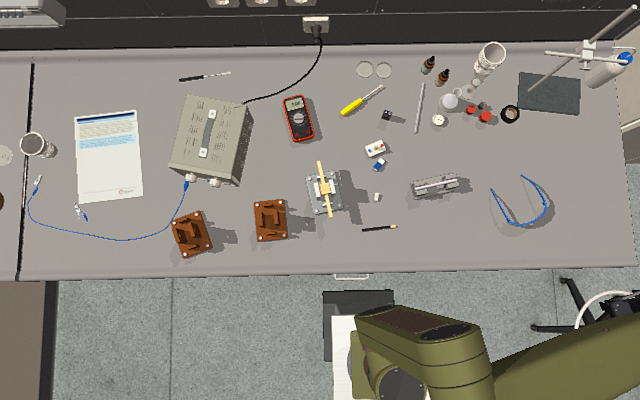

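The side view shows the rest at about (362,303) and the grey stand with its beam at about (335,213). Two brown stand-shaped things are at (287,165) and (301,192). In the top view the rest is at (435,186), the grey stand at (325,190), and the brown ones at (192,235) and (270,220). The grey stand is the one meant: it matches the colour and carries the plywood beam. An enlarged crop should confirm this.

Run:
```python
import cv2,numpy as np
a=cv2.imread("pics/top0.png");b=cv2.imread("pics/side0.png")
A=cv2.resize(a[150:230,295:475],None,fx=4.4,fy=4.4,interpolation=cv2.INTER_CUBIC)[:, :792]
B=cv2.resize(b[185:245,295:375],(320,240),interpolation=cv2.INTER_CUBIC)
C=cv2.resize(b[270:335,325:395],(258,240),interpolation=cv2.INTER_CUBIC)
im=np.zeros((A.shape[0]+240,792,3),np.uint8);im[:A.shape[0],:A.shape[1]]=A;im[A.shape[0]:,:320]=B;im[A.shape[0]:,330:588]=C
cv2.imwrite("pics/crop1.png",im);print(A.shape)
```

```text
(352, 792, 3)
```

View pics/crop1.png

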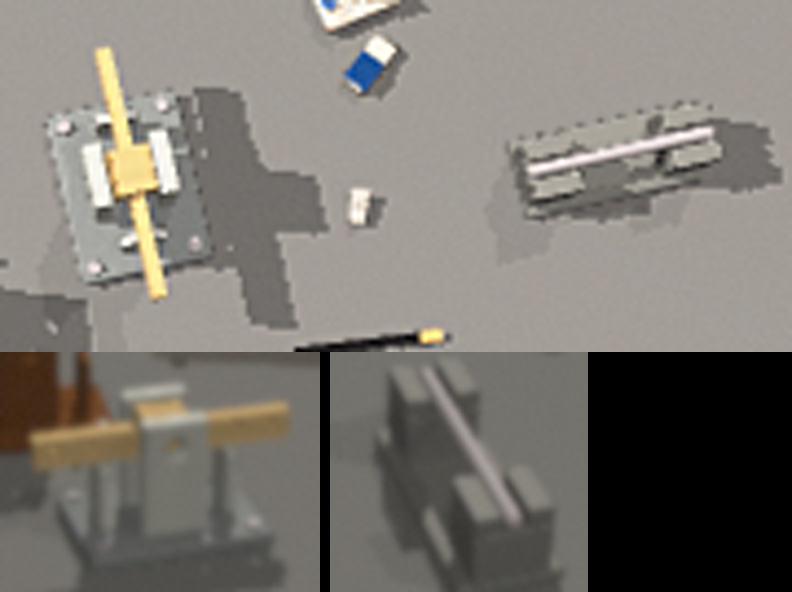

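The crops confirm it. The grey stand at top (325,190) has aluminium cheeks and the plywood beam. The pin lies in the rest, with ends at about top (415.5,188.6) and (457,179.5). I'll measure next.

```bash
cat > h.py <<'E'
import cv2,numpy as np
from rig import *
from scipy.spatial.transform import Rotation as R
np.set_printoptions(precision=2,suppress=True)
def load(f): return dict(np.load(f))
def ray(c,p):
    V=c["view"];d=V[:3,:3].T@np.linalg.solve(c["intrinsics"],[p[0],p[1],1]);return -V[:3,:3].T@V[:3,3],d
def plane(c,p,z):
    o,d=ray(c,p);return o+d*(z-o[2])/d[2]
def tri(c1,p1,c2,p2):
    o1,d1=ray(c1,p1);o2,d2=ray(c2,p2);d1/=np.linalg.norm(d1);d2/=np.linalg.norm(d2)
    s=np.linalg.lstsq(np.c_[d1,-d2],o2-o1,rcond=None)[0]
    a,b=o1+s[0]*d1,o2+s[1]*d2;return (a+b)/2,np.linalg.norm(a-b)
def proj(c,P):
    q=c["view"][:3,:3]@P+c["view"][:3,3];q=c["intrinsics"]@q;return q[:2]/q[2]
def blobs(m,roi,amin=4):
    x0,y0,x1,y1=roi;k=np.zeros(m.shape,np.uint8);k[y0:y1,x0:x1]=m[y0:y1,x0:x1]
    n,l,s,ce=cv2.connectedComponentsWithStats(k.astype(np.uint8))
    out=[]
    for i in range(1,n):
        if s[i,4]>=amin:
            r=cv2.minAreaRect(np.argwhere(l==i)[:,::-1].astype(np.float32));out.append((ce[i],s[i,4],r))
    return out
E
python3 - <<'E'
from h import *
T=load("pics/top0.npz");S=load("pics/side0.npz")
def rgb(c): return c["pixels"].astype(int)
t=rgb(T);s=rgb(S)
def show(n,L):
    for c,a,r in L: print(n,c,a,np.round(r[0],1),np.round(r[1],1),round(r[2],1),np.round(cv2.boxPoints(r),1).tolist())
# pin: bright & not yellow
show("pinT",blobs(t.min(2)>185,(405,170,470,200)))
show("pinS",blobs(s.min(2)>115,(335,270,395,335)))
show("cheekT",blobs(t.min(2)>185,(300,165,345,225)))
show("beamT",blobs((t[...,2]-t[...,0])>60,(300,150,345,225)))
show("beamS",blobs((s[...,2]-s[...,0])>40,(300,190,372,220)))
print(t[184,430:442],t[181:190,436]);print(s[285:310:5,350:372].min(2))
E
```

```text
pinT [436.21 183.51] 78 [435.5 183.6] [ 1.9 42. ] 77.9 [[414.79998779296875, 187.10000610351562], [455.8999938964844, 178.3000030517578], [456.20001220703125, 180.1999969482422], [415.20001220703125, 189.0]]
pinS [359.02 274.94] 50 [359.1 274.9] [11.1  4.7] 56.3 [[354.1000061035156, 271.6000061035156], [358.0, 269.0], [364.20001220703125, 278.20001220703125], [360.20001220703125, 280.79998779296875]]
pinS [363.55 298.38] 256 [361.4 294.4] [48.4 11.5] 67.4 [[346.79998779296875, 274.29998779296875], [357.5, 269.8999938964844], [376.1000061035156, 314.6000061035156], [365.3999938964844, 319.0]]
pinS [346.24 277.78] 45 [346.3 277.6] [10.3  4.5] 63.4 [[342.0, 274.0], [346.0, 272.0], [350.6000061035156, 281.20001220703125], [346.6000061035156, 283.20001220703125]]
pinS [378.74 305.71] 65 [378.8 305.7] [13.  5.] 56.3 [[373.1000061035156, 301.6000061035156], [377.20001220703125, 298.79998779296875], [384.5, 309.70001220703125], [380.29998779296875, 312.5]]
cheekT [331.17 173.17] 6 [331.3 173.3] [2.1 1.4] 45.0 [[330.0, 173.0], [331.0, 172.0], [332.5, 173.5], [331.5, 174.5]]
cheekT [308.17 178
[... 1564 characters left out ...]
31 240]
 [224 225 237]
 [206 205 223]
 [192 191 205]
 [170 171 182]
 [149 150 161]
 [133 136 144]] [[151 162 168]
 [157 164 171]
 [227 224 236]
 [224 225 237]
 [139 141 150]
 [119 128 130]
 [107 116 118]
 [111 117 120]
 [115 121 125]]
[[ 70  68  67  74  89 113 137 151 143 116  88  73  73  76  82  94 105 108
  110 109 111 109]
 [ 68  66  66  67  69  70  77  90 114 138 153 145 118  91  83  94 104 108
  107 109 108 108]
 [ 69  70  70  71  70  69  71  71  71  76  93 114 139 153 153 140 127 118
  111 109 109 107]
 [ 71  74  73  74  73  75  75  74  76  73  75  75  78  93 116 139 156 155
  141 130 119 112]
 [ 71  74  76  75  75  74  73  77  90 107 121 127 126 125 124 117 111 120
  140 154 154 132]]
```

Run:
```python
from h import *
T=load("pics/top0.npz");S=load("pics/side0.npz")
s=S["pixels"].astype(int);t=T["pixels"].astype(int)
def ends(img,lo,roi):
    x0,y0,x1,y1=roi;w=np.clip(img.min(2)-lo,0,None)[y0:y1,x0:x1]
    n,l,st,_=cv2.connectedComponentsWithStats((w>0).astype(np.uint8));k=1+np.argmax(st[1:,4]);w=w*(l==k)
    yy,xx=np.nonzero(w);p=np.c_[xx+x0,yy+y0].astype(float);ww=w[yy,xx].astype(float)
    c=np.average(p,0,ww);e,v=np.linalg.eigh(np.cov(p.T,aweights=ww));d=v[:,1]*np.sign(v[1,1])
    u=(p-c)@d;return c+d*(u.min()-.2),c+d*(u.max()+.2),c
a=ends(t,185,(405,170,470,200));b=ends(s,130,(340,268,385,322));print("T",a,"S",b)
# top: larger row end is +y side (left)
l,g1=tri(T,a[1],S,b[0]);r,g2=tri(T,a[0],S,b[1]);print("left",l,g1,"right",r,g2,"len",np.linalg.norm(l-r))
l2,r2=plane(T,a[1],45),plane(T,a[0],45);print("top@45",l2,r2,np.linalg.norm(l2-r2),"mid",(l2+r2)/2,"ang",np.degrees(np.arctan2(*(r2-l2)[[1,0]])))
# stand: cheeks tops
c1,c2=plane(T,(331.8,186.2),94),plane(T,(316.4,189.2),94)
print("cheeks",c1,c2,np.linalg.norm(c1-c2),"mid",(c1+c2)/2,"axis ang",np.degrees(np.arctan2(*(c1-c2)[[1,0]])))
m=(t[...,2]-t[...,0])>60
yy,xx=np.nonzero(m[150:225,300:345]);q=np.c_[xx+300,yy+150].astype(float)
vx,vy,x0,y0=cv2.fitLine(q.astype(np.float32),cv2.DIST_HUBER,0,.01,.01).ravel()
A=plane(T,(x0-28*vx,y0-28*vy),84);B=plane(T,(x0+28*vx,y0+28*vy),84);print("beam mid",(A+B)/2,"axis ang",np.degrees(np.arctan2(*(B-A)[[1,0]])))
hub=np.argwhere(cv2.erode(m.astype(np.uint8),np.ones((5,5)))[150:225,300:345]).mean(0)[::-1]+[300,150];print("hub px",hub,plane(T,hub,91))
# baseplate bolts (z~12) mid
bl=[(331.2,173.2),(308.2,178),(316,210.5)];
for n,P in(("hole front",np.array([0,0,0])),): pass
mid=((c1+c2)/2);mid[2]=75;u=(c1-c2)/np.linalg.norm(c1-c2);print("pred hole px side",proj(S,mid+30*u),"pred mid top",proj(T,mid))
x=s[200:216,330:350];print((x[...,2]-x[...,0]))
```

```text
T (array([456.2 , 178.97]), array([414.84, 188.19]), array([435.42, 183.6 ])) S (array([350.5 , 274.07]), array([375.05, 314.21]), array([363.93, 296.03]))
left [ 545.58 -119.18   48.19] 1.2700245052435686 right [ 572.26 -253.58   49.64] 1.6994834146173636 len 137.03577913769237
top@45 [ 546.72 -119.97   45.  ] [ 573.94 -255.22   45.  ] 137.96687464635463 mid [ 560.33 -187.6    45.  ] ang -78.62158344434894
cheeks [550.72 148.57  94.  ] [542.34 196.4   94.  ] 48.5586264791392 mid [546.53 172.49  94.  ] axis ang -80.06480145653465
beam mid [545.08 172.17  84.  ] axis ang -168.57348047733666
hub px [324.31 188.  ] [546.06 171.8   91.  ]
pred hole px side [339.14 209.2 ] pred mid top [323.99 188.68]
[[72 76 74 71 68 67 65 61 57 53 47 37 23 14 15 20 35 55 66 69]
 [51 54 52 47 44 43 41 35 31 28 25 23 19 15 13 18 34 57 70 73]
 [28 27 27 25 24 23 21 19 17 15 15 14 13 12 11 15 27 45 59 62]
 [19 13 14 14 13 14 12 11 11 10  9 10  9  9 10 11 21 38 51 56]
 [18 10  9 10  9  9  8  9  9  8  9  8  9  8  9 11 19 38 50 53]
 [18 11  8  8  9  8  8 10 11 10  9  9  8  9  8 10 20 39 51 53]
 [19  9  8  7  7  9 12 16 19 18 12  9  8  8  8 10 20 40 51 53]
 [18  7  7  8  8  9 17 26 31 26 14  9  8  7  9 10 20 39 50 48]
 [18  9  8  8  8 12 21 34 35 25 13  9  7  8  8 10 16 31 36 35]
 [18  7  7  9  9 12 22 27 24 17 10  7  8  8  8  9 11 16 18 17]
 [16 10  7  8 10  8 14 15 13 11  9  9  8  8  9  8  8  9  8  7]
 [13  8  8  8  8  7  8  9  9  9  9  8  8  8  8  8  8  8  7  6]
 [ 8  7  7  7  8  9  9 10  9  8  7  7  8  8  8  7  7  7  6  5]
 [ 7  7  7  7  8  9  9  9  8  7  9  7  8  7  7  8  9  7  6  4]
 [ 7  7  8  8  8  8  9  8  9  8  8  7  9  8  9  7  8  7  6  6]
 [ 6  7  7  8  8  8  9  9  8  8  8  8  8  8  7  8  7  7  7  7]]
```

```bash
cat >> h.py <<'E'
def plan(goal,yaw,n=None,pos=None,rot=None,step=36):
    """rows (rounded) to bring TCP to goal with tool x at yaw deg, tool down"""
    s=read_state();p=s["tcp_pos"] if pos is None else np.array(pos);w,x,y,z=s["tool_rot"];r=R.from_quat([x,y,z,w])
    X=r.as_matrix()[:,0];y0=np.degrees(np.arctan2(X[1],X[0]));d=(yaw-y0+180)%360-180
    n=n or int(max(1,np.ceil(abs(d)/4),np.ceil(np.linalg.norm(goal-p)/step)))
    print("from",p,"yaw",round(y0,2),"turn",round(d,2),"rows",n,"tilt z",r.as_matrix()[:,2])
    D=(np.array(goal)-p)/n;T=[];L=[]
    for i in range(n):
        T.append(np.round(r.as_matrix().T@D/40,3).tolist());L.append(round(-d/n/4,4));r=r*R.from_euler('z',-d/n,degrees=True)
    for i in range(0,n,10): print(T[i:i+10],L[i:i+10])
E
python3 -c "
from h import *
plan(np.array([563.5,-204.3,130]),101.4,n=21)"
```

```text
from [ 199.25 -618.13  230.55] yaw 17.87 turn 83.53 rows 21 tilt z [-0.  0. -1.]
[[0.564, -0.336, 0.12], [0.586, -0.296, 0.12], [0.605, -0.254, 0.12], [0.621, -0.212, 0.12], [0.634, -0.168, 0.12], [0.644, -0.124, 0.12], [0.651, -0.079, 0.12], [0.655, -0.033, 0.12], [0.656, 0.012, 0.12], [0.654, 0.058, 0.12]] [np.float64(-0.9945), np.float64(-0.9945), np.float64(-0.9945), np.float64(-0.9945), np.float64(-0.9945), np.float64(-0.9945), np.float64(-0.9945), np.float64(-0.9945), np.float64(-0.9945), np.float64(-0.9945)]
[[0.648, 0.103, 0.12], [0.639, 0.148, 0.12], [0.628, 0.192, 0.12], [0.613, 0.235, 0.12], [0.595, 0.277, 0.12], [0.574, 0.317, 0.12], [0.551, 0.356, 0.12], [0.525, 0.394, 0.12], [0.496, 0.429, 0.12], [0.466, 0.462, 0.12]] [np.float64(-0.9945), np.float64(-0.9945), np.float64(-0.9945), np.float64(-0.9945), np.float64(-0.9945), np.float64(-0.9945), np.float64(-0.9945), np.float64(-0.9945), np.float64(-0.9945), np.float64(-0.9945)]
[[0.432, 0.494, 0.12]] [np.float64(-0.9945)]
```

Call:
apply_moves([
  [0.56,-0.34,0.12],
  [0.59,-0.3,0.12],
  [0.6,-0.25,0.12],
  [0.62,-0.21,0.12],
  [0.63,-0.17,0.12],
  [0.64,-0.12,0.12],
  [0.65,-0.08,0.12],
  [0.66,-0.03,0.12],
  [0.66,0.01,0.12],
  [0.65,0.06,0.12],
], roll=[-1,-1,-1,-1,-1,-1,-1,-1,-1,-1], hand=0.5)

```text
clock: 0.93
tcp_pos: [372.8, -420.2, 182.9]
tool_rot: [-0.0, 0.874, 0.485, -0.0]
contact_force: [0.5, 0.5, -1.1]
grip_width: 47.5
grasp_force: 0.0
```

Call:
apply_moves([
  [0.65,0.1,0.12],
  [0.64,0.15,0.12],
  [0.63,0.19,0.12],
  [0.61,0.24,0.12],
  [0.6,0.28,0.12],
  [0.57,0.32,0.12],
  [0.55,0.36,0.12],
  [0.53,0.39,0.12],
  [0.5,0.43,0.12],
  [0.47,0.46,0.12],
], roll=[-1,-1,-1,-1,-1,-1,-1,-1,-1,-1])

```text
clock: 1.77
tcp_pos: [545.4, -221.9, 134.9]
tool_rot: [-0.0, 0.656, 0.755, -0.0]
contact_force: [0.6, -0.1, -0.3]
grip_width: 47.5
grasp_force: 0.0
```

Call:
apply_moves([
  [0.43,0.49,0.12],
  [0,0,0],
  [0,0,0],
], roll=[-0.9,0,0])

```text
clock: 2.02
tcp_pos: [562.0, -202.4, 129.9]
tool_rot: [-0.001, 0.632, 0.775, -0.0]
contact_force: [-0.2, 0.1, 0.4]
grip_width: 47.6
grasp_force: 0.0
```

```bash
python3 -c "
from h import *
for n in('side','top'):
    c=capture(n); np.savez(f'pics/{n}1.npz',**c);
    x=c['pixels'];x=x[150:250,370:530] if n=='top' else x[180:340,260:420]
    cv2.imwrite(f'pics/{n}1.png',cv2.resize(x,None,fx=3.6,fy=3.6,interpolation=cv2.INTER_CUBIC))
plan(np.array([563.5,-204.3,43]),101.4,n=5)"
```

```text
from [ 561.57 -203.85  130.62] yaw 101.42 turn -0.02 rows 5 tilt z [-0. -0. -1.]
[[-0.004, 0.009, 0.438], [-0.004, 0.009, 0.438], [-0.004, 0.009, 0.438], [-0.004, 0.009, 0.438], [-0.004, 0.009, 0.438]] [np.float64(0.0011), np.float64(0.0011), np.float64(0.0011), np.float64(0.0011), np.float64(0.0011)]
```

View pics/side1.png

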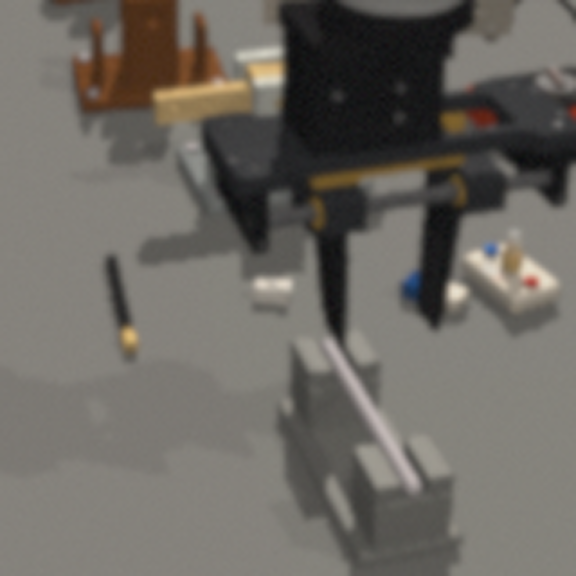

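Crop of the side view: the open fingers straddle the pin line, with tips at crop (335,340) and (435,325), and the pin runs from (327,340) to (415,490). Descending to grasp.

Call:
apply_moves([
  [0,0.04,0.44],
  [0,0,0.44],
  [0,0,0.44],
  [0,0,0.44],
  [0,0,0.42],
  [0,0,0],
  [0,0,0],
  [0,0,0],
], roll=[0,0,0,0,0,0,0,0])

```text
clock: 2.78
tcp_pos: [564.0, -204.2, 44.9]
tool_rot: [0.001, 0.633, 0.774, 0.0]
contact_force: [-0.8, -0.2, 0.6]
grip_width: 47.7
grasp_force: 0.0
```

Call:
apply_moves([
  [0,0,0],
  [0,0,0],
  [0,0,0],
  [0,0,0],
  [0,0,0],
  [0,0,0],
  [0,0,0],
  [0,0,0],
], roll=[0,0,0,0,0,0,0,0], hand=1, squeeze=40)

```text
clock: 3.45
tcp_pos: [563.7, -203.1, 43.8]
tool_rot: [-0.0, 0.633, 0.774, -0.0]
contact_force: [-1.1, 1.1, 0.1]
grip_width: 9.2
grasp_force: 40.0
```

```bash
python3 -c "
from h import *
s=read_state();print({k:s[k] for k in('clock','tcp_pos','tool_rot','contact_force','moment','grip_width','grasp_force')})"
```

```text
{'clock': 3.45, 'tcp_pos': array([ 563.69, -203.13,   43.77]), 'tool_rot': array([-0.  ,  0.63,  0.77, -0.  ]), 'contact_force': array([-1.07,  1.13,  0.07]), 'moment': array([-0.02, -0.04,  0.01]), 'grip_width': 9.158496802045311, 'grasp_force': 39.99911634251475}
```

Call:
apply_moves([
  [0,0,-0.2],
  [0,0,-0.4],
  [0,0,-0.6],
  [0,0,-0.6],
  [0,0,-0.3],
  [0,0,0],
], roll=[0,0,0,0,0,0])

```text
clock: 3.95
tcp_pos: [565.9, -204.2, 132.0]
tool_rot: [0.004, 0.633, 0.774, 0.001]
contact_force: [0.3, -0.8, 0.2]
grip_width: 9.3
grasp_force: 40.0
```

```bash
python3 -c "
from h import *
plan(np.array([573.4,32.9,85]),101.,n=9)"
```

```text
from [ 565.88 -204.18  131.97] yaw 101.46 turn -0.46 rows 9 tilt z [ 0.01 -0.   -1.  ]
[[0.642, 0.151, 0.129], [0.642, 0.15, 0.129], [0.642, 0.149, 0.129], [0.642, 0.149, 0.129], [0.642, 0.148, 0.129], [0.642, 0.148, 0.129], [0.643, 0.147, 0.129], [0.643, 0.147, 0.129], [0.643, 0.146, 0.129]] [np.float64(0.0129), np.float64(0.0129), np.float64(0.0129), np.float64(0.0129), np.float64(0.0129), np.float64(0.0129), np.float64(0.0129), np.float64(0.0129), np.float64(0.0129)]
```

Call:
apply_moves([
  [0.3,0.07,0],
  [0.64,0.15,0.13],
  [0.64,0.15,0.13],
  [0.64,0.15,0.13],
  [0.64,0.15,0.13],
  [0.64,0.15,0.13],
  [0.64,0.15,0.13],
  [0.64,0.15,0.13],
  [0.64,0.15,0.13],
  [0.35,0.08,0.13],
], roll=[0.12,0,0,0,0,0,0,0,0,0])

```text
clock: 4.78
tcp_pos: [571.3, 36.1, 78.9]
tool_rot: [-0.001, 0.636, 0.772, -0.001]
contact_force: [1.3, 0.5, 0.1]
grip_width: 9.3
grasp_force: 40.0
```

Call:
apply_moves([
  [0,0,0],
  [0,0,0],
  [0,0,0],
], roll=[0,0,0])

```text
clock: 5.03
tcp_pos: [572.2, 33.2, 80.1]
tool_rot: [-0.0, 0.636, 0.772, -0.0]
contact_force: [0.1, 0.3, -0.6]
grip_width: 9.4
grasp_force: 40.0
```

```bash
python3 -c "
from h import *
L=[]
for n in('side','top'):
    c=capture(n); np.savez(f'pics/{n}2.npz',**c);
    x=c['pixels'];x=x[150:230,300:400] if n=='top' else x[180:260,300:400]
    L.append(cv2.resize(x,None,fx=5,fy=5,interpolation=cv2.INTER_CUBIC)[:,:400 if n=='side' else 400])
cv2.imwrite('pics/both2.png',np.hstack(L))
plan(np.array([573.4,32.9,73.5]),101.,n=3)"
```

```text
from [572.62  32.74  80.83] yaw 100.92 turn 0.08 rows 3 tilt z [ 0. -0. -1.]
[[0.0, 0.007, 0.061], [0.0, 0.007, 0.061], [0.0, 0.007, 0.061]] [np.float64(-0.0068), np.float64(-0.0068), np.float64(-0.0068)]
```

View pics/both2.png

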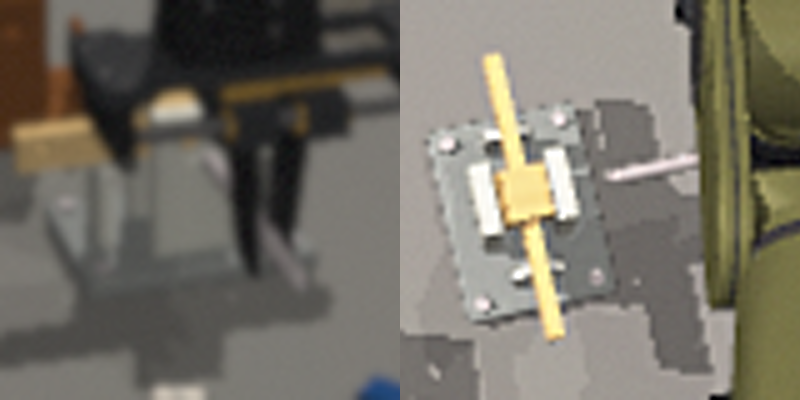

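The top half shows the pin's tip at crop (607,177), lined up toward the hub at (525,192) and the cheeks at (482,200) and (563,183). In the side half the tip is at about (212,155). I'll measure the pin line against the stand axis numerically.

```bash
cat > m.py <<'E'
from h import *
def cen(t,roi,thr=175):
    x0,y0,x1,y1=roi;g=cv2.resize(t[y0:y1,x0:x1].min(2).astype(np.float32),None,fx=8,fy=8,interpolation=cv2.INTER_CUBIC)
    n,l,s,c=cv2.connectedComponentsWithStats((g>thr).astype(np.uint8));return [( (c[i]+.5)/8-.5+[x0,y0],s[i,4]/64, cv2.minAreaRect(np.argwhere(l==i)[:,::-1].astype(np.float32))) for i in range(1,n) if s[i,4]>150]
def pinrow(t,x0,x1,y0=165,y1=200):
    out=[]
    for x in range(x0,x1):
        col=t[y0:y1,x].min(1).astype(float)
        w=np.clip(col-170,0,None)
        if w.sum()>20: out.append((x,(w*np.arange(y0,y1)).sum()/w.sum()))
    return np.array(out)
E
python3 - <<'E'
from m import *
T=load("pics/top2.npz");t=T["pixels"].astype(int);T0=load("pics/top0.npz");t0=T0["pixels"].astype(int)
for nm,tt in(("0",t0),("2",t)):
  for c,a,r in cen(tt,(300,165,345,217)): print(nm,c,round(a,1),np.round(r[1],0)/8,round(r[2],1))
P=pinrow(t,341,358);print(P[:, :].round(2).tolist())
E
```

```text
0 [331.09 172.82] 9.4 [3.5  3.25] 51.3
0 [316.8  175.99] 12.2 [7.75 2.75] 1.7
0 [323.73 175.47] 3.3 [1.38 2.75] 74.1
0 [333.74 176.54] 4.2 [2.5  2.88] 62.1
0 [308.09 177.85] 17.0 [5.5  5.38] 6.6
0 [331.73 186.02] 59.6 [14.38  4.88] 79.4
0 [308.5  187.57] 16.5 [15.  3.] 85.7
0 [316.41 189.04] 64.8 [14.75  5.  ] 80.2
0 [323.87 203.83] 9.2 [2.5  4.62] 58.4
0 [315.64 210.31] 8.0 [3.   3.25] 68.2
2 [331.  172.6] 13.5 [3.88 6.38] 64.3
2 [310.65 181.53] 67.0 [13.   24.25] 25.3
2 [323.64 175.44] 4.5 [1.88 3.12] 90.0
2 [333.43 176.65] 7.5 [2.88 3.62] 90.0
2 [327.82 176.15] 3.2 [2.38 1.88] 0.0
2 [331.72 186.  ] 61.6 [14.5  5. ] 78.0
2 [316.37 188.99] 67.9 [15.    5.12] 80.0
2 [342.92 184.47] 5.8 [2.   3.38] 90.0
2 [311.18 200.87] 2.5 [1.   2.75] 4.4
2 [319.26 201.36] 2.4 [0.75 3.88] 90.0
2 [323.89 203.8 ] 10.0 [2.88 4.5 ] 45.0
2 [330.99 202.64] 2.6 [2.62 1.12] 11.3
2 [312.22 205.76] 2.5 [2.5  1.25] 90.0
2 [314.96 210.38] 13.5 [5.   4.38] 53.7
2 [320.06 211.24] 2.8 [1.75 3.25] 46.8
[[342.0, 184.82], [343.0, 184.5], [344.0, 184.25], [345.0, 184.07], [346.0, 183.64], [347.0, 183.52], [348.0, 183.4], [349.0, 183.23], [350.0, 183.0], [351.0, 182.72], [352.0, 182.52], [353.0, 182.34], [354.0, 182.16], [355.0, 181.73], [356.0, 181.44], [357.0, 181.48]]
```

```bash
cat >> m.py <<'E'
T0=load("pics/top0.npz")
C1,C2=plane(T0,(331.72,186.01),94),plane(T0,(316.4,189.02),94);M=(C1+C2)/2
def rel(c,pts,z):
    """pin line points in stand frame: a=along axis (+ into stand), b=tool-y side"""
    ang=np.radians(101.);a=np.array([np.cos(ang),np.sin(ang)]);b=np.array([a[1],-a[0]])
    w=np.array([plane(c,p,z)[:2]-M[:2] for p in pts]);return np.c_[w@a,w@b]
E
python3 - <<'E'
from m import *
T=load("pics/top2.npz");t=T["pixels"].astype(int)
print("M",M,"axis ang",np.degrees(np.arctan2(*(C2-C1)[[1,0]])),np.linalg.norm(C1-C2))
P=pinrow(t,344,357);q=rel(T,P,82.5);k=np.polyfit(q[:,0],q[:,1],1);print("slope deg",np.degrees(np.arctan(k[0])),"b at mid",np.polyval(k,0),"b at -60",np.polyval(k,-60))
tip=rel(T,[(341.3,184.95)],82.5);print("tip",tip)
s=read_state();ang=np.radians(101.);a=np.array([np.cos(ang),np.sin(ang)]);d=s["tcp_pos"][:2]-M[:2];print("tcp rel",d@a,d@np.array([a[1],-a[0]]))
# side: pin centroid pieces
S=load("pics/side2.npz");x=S["pixels"]
for lab,P in(("tip",s["tcp_pos"]+87*np.r_[a,0]+[0,0,2]),("rear",s["tcp_pos"]-53*np.r_[a,0]+[0,0,2])): print(lab,proj(S,P))
g=x[205:215,336:350].min(2);print(g)
E
```

```text
M [547.11 172.6   94.  ] axis ang 100.02927891299304 48.32483486904528
slope deg -0.4262269033057097 b at mid -1.7844646702062164 b at -60 -1.3381126671246026
tip [[-54.94  -1.67]]
tcp rel -142.15168787074188 -1.6446358177903377
tip [341.96 210.57]
rear [360.81 236.08]
[[ 77  78  76  72  67  63  62  58  54  48  44  38  35  32]
 [ 66  65  67  68  66  64  59  51  46  46  41  35  34  32]
 [ 69  69  69  72  74  71  60  46  41  35  35  36  35  33]
 [ 83  80  83  90  93  92  81  62  42  34  29  34  33  31]
 [ 96  96 100 107 111 114 108  91  67  44  33  29  30  32]
 [109 109 113 117 122 128 131 119  92  60  33  23  29  24]
 [115 118 123 122 121 128 139 137 113  74  38  23  22  20]
 [115 119 122 117 111 117 132 142 127  87  45  18  20  20]
 [114 116 116 113 105 103 118 135 130  95  52  20  22  22]
 [114 114 114 113 106 101 107 119 122  96  58  26  20  13]]
```

Call:
apply_moves([
  [0,0.03,0.09],
  [0,0,0.09],
  [0.2,0,0],
  [0.2,0,0],
  [0.1,0,0],
  [0,0,0],
  [0,0,0],
], roll=[0,0,0,0,0,0,0])

```text
clock: 5.72
tcp_pos: [569.9, 54.1, 73.8]
tool_rot: [0.0, 0.636, 0.772, 0.0]
contact_force: [-0.3, -0.3, -1.3]
grip_width: 9.2
grasp_force: 40.0
```

Run:
```python
from m import *
T=capture("top");S=capture("side");np.savez("pics/top3.npz",**T);np.savez("pics/side3.npz",**S)
t=T["pixels"].astype(int)
P=pinrow(t,336,350);print(P.round(2).tolist());q=rel(T,P[(P[:,0]>338)],75.2);k=np.polyfit(q[:,0],q[:,1],1);print("slope",np.degrees(np.arctan(k[0])),"b mid",k[1],"b -40",np.polyval(k,-40),q[0])
x=S["pixels"][185:265,300:400]
y=T["pixels"][150:230,300:400]
cv2.imwrite("pics/both3.png",np.hstack([cv2.resize(v,None,fx=5,fy=5,interpolation=cv2.INTER_CUBIC)[:,:400] for v in (x,y)]))
s=read_state();print(s["tcp_pos"],s["contact_force"])
```

```text
[[339.0, 185.24], [340.0, 184.99], [341.0, 184.64], [342.0, 184.5], [343.0, 184.35], [344.0, 184.13], [345.0, 183.81], [346.0, 183.45], [347.0, 183.45], [348.0, 183.3], [349.0, 183.12]]
slope 0.01365237371743639 b mid 0.3429705233055547 b -40 0.3334393682418917 [-48.37   0.09]
[570.07  53.69  73.85] [ 0.68 -0.67 -0.92]
```

View pics/both3.png

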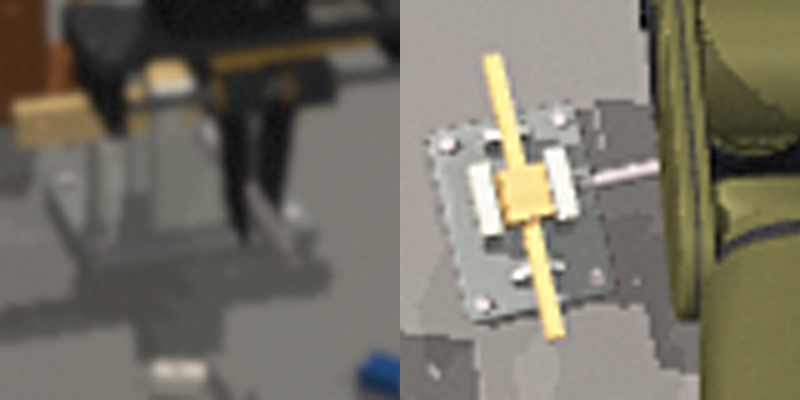

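The side half shows the tip close to the first cheek, at crop (208,130). In the top half the pin is in line with the hub, 0.3 mm off the axis with negligible slope. Inserting in small steps.

Call:
apply_moves([
  [0.1,0,0],
  [0.1,0,0],
  [0.1,0,0],
  [0,0,0],
], roll=[0,0,0,0])

```text
clock: 6.15
tcp_pos: [567.5, 66.0, 73.6]
tool_rot: [-0.0, 0.636, 0.772, 0.0]
contact_force: [-0.1, -0.5, -1.4]
grip_width: 9.5
grasp_force: 40.0
```

Call:
apply_moves([
  [0.1,0,0],
  [0.1,0,0],
  [0,0,0],
], roll=[0,0,0])

```text
clock: 6.4
tcp_pos: [566.0, 73.8, 73.6]
tool_rot: [-0.0, 0.636, 0.772, 0.0]
contact_force: [-0.7, 0.3, -0.7]
grip_width: 9.6
grasp_force: 40.0
```

Call:
apply_moves([
  [0.1,0,0],
  [0.1,0,0],
  [0.1,0,0],
  [0,0,0],
], roll=[0,0,0,0])

```text
clock: 6.73
tcp_pos: [563.7, 85.7, 73.6]
tool_rot: [-0.0, 0.636, 0.772, 0.0]
contact_force: [-0.4, 0.0, -0.8]
grip_width: 9.3
grasp_force: 40.0
```

Call:
apply_moves([
  [0.1,0,0],
  [0.1,0,0],
  [0.1,0,0],
  [0.1,0,0],
  [0,0,0],
], roll=[0,0,0,0,0])

```text
clock: 7.15
tcp_pos: [560.6, 101.4, 73.6]
tool_rot: [-0.0, 0.636, 0.772, 0.0]
contact_force: [0.6, -0.5, -0.8]
grip_width: 9.2
grasp_force: 40.0
```

Call:
apply_moves([
  [0.1,0,0],
  [0.1,0,0],
  [0,0,0],
], roll=[0,0,0])

```text
clock: 7.4
tcp_pos: [559.1, 109.1, 73.6]
tool_rot: [-0.0, 0.636, 0.772, 0.0]
contact_force: [-0.1, 0.9, -0.6]
grip_width: 9.6
grasp_force: 40.0
```

Run:
```python
from m import *
T=capture("top");S=capture("side")
x=S["pixels"][165:245,300:400]
y=T["pixels"][150:230,290:390]
cv2.imwrite("pics/both4.png",np.hstack([cv2.resize(v,None,fx=5,fy=5,interpolation=cv2.INTER_CUBIC)[:,:400] for v in (x,y)]))
s=read_state();a=np.radians(101);d=s["tcp_pos"][:2]-M[:2];print(d@[np.cos(a),np.sin(a)],d@[np.sin(a),-np.cos(a)],s["tcp_pos"],s["contact_force"],s["moment"],s["grip_width"])
```

```text
-65.06399851001513 -0.2693041476008897 [559.26 108.68  73.68] [ 0.21 -0.46 -0.19] [-0.   -0.09 -0.  ] 9.275927002891438
```

View pics/both4.png

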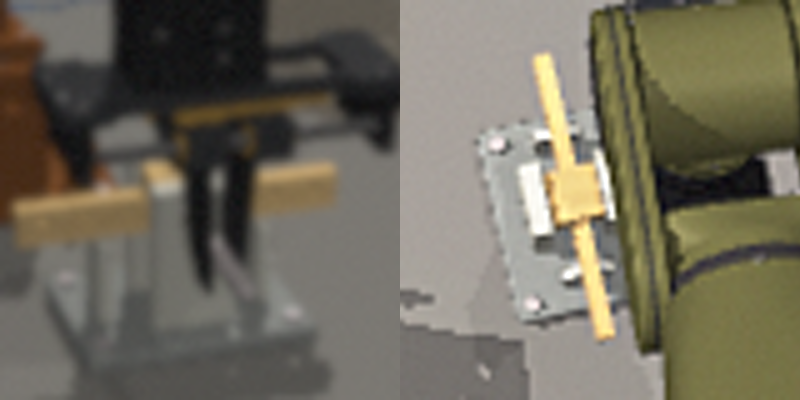

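The side half shows the pin between the fingers running into the cheek, its rear end at crop (250,295). The top half shows the beam undisturbed, and no contact force has built up. Continuing.

Call:
apply_moves([
  [0.1,0,0],
  [0.1,0,0],
  [0.1,0,0],
  [0,0,0],
], roll=[0,0,0,0])

```text
clock: 7.83
tcp_pos: [556.8, 121.0, 73.7]
tool_rot: [-0.0, 0.636, 0.772, 0.0]
contact_force: [-0.5, 0.4, -0.2]
grip_width: 9.4
grasp_force: 40.0
```

Call:
apply_moves([
  [0.1,0,0],
  [0.1,0,0],
  [0,0,0],
], roll=[0,0,0])

```text
clock: 8.08
tcp_pos: [555.3, 128.8, 73.7]
tool_rot: [-0.0, 0.636, 0.772, 0.0]
contact_force: [0.5, 0.1, -0.6]
grip_width: 9.3
grasp_force: 40.0
```

Run:
```python
from m import *
T=capture("top");np.savez("pics/top5.npz",**T)
y=T["pixels"][160:220,285:365]
cv2.imwrite("pics/top5.png",cv2.resize(y,None,fx=7,fy=7,interpolation=cv2.INTER_CUBIC))
for c,a,r in cen(T["pixels"].astype(int),(295,178,318,205)): print(c,a,r[1])
```

```text
[308.4  185.31] 37.234375 (159.65557861328125, 40.38439178466797)
[315.31 188.45] 56.40625 (118.0, 53.0)
```

View pics/top5.png

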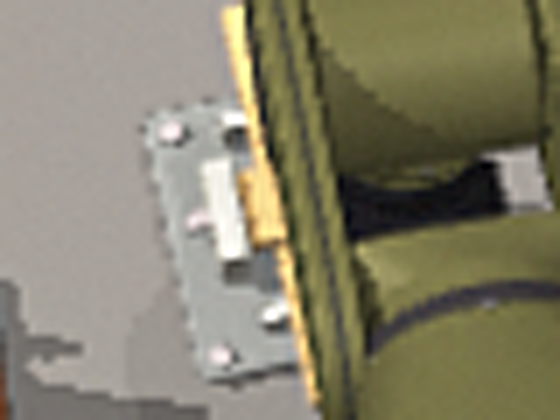

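The pin's tip is visible beyond the second cheek at crop (190,219), so it is through both cheeks. Next: release, back off along the pin, and re-grip.

Run:
```python
from m import *
T=load("pics/top5.npz")
print(rel(T,[(285+187/7-.5,160+219/7-.5)],75))
```

```text
[[40.55  1.35]]
```

Call:
apply_moves([
  [0,0,0.02],
  [0,0,0],
  [0,0,0],
  [0,0,0],
], roll=[0,0,0,0], hand=0.75)

```text
clock: 8.47
tcp_pos: [555.6, 128.1, 73.0]
tool_rot: [0.0, 0.636, 0.771, 0.0]
contact_force: [-0.8, 0.4, 0.1]
grip_width: 23.0
grasp_force: 0.0
```

Call:
apply_moves([
  [-0.2,0,0],
  [-0.2,0,0],
  [-0.2,0,0],
  [-0.2,0,0],
  [0,0,0],
  [0,0,0],
], roll=[0,0,0,0,0,0])

```text
clock: 8.97
tcp_pos: [561.7, 96.0, 72.9]
tool_rot: [-0.0, 0.637, 0.771, 0.0]
contact_force: [0.5, -0.7, -0.1]
grip_width: 24.2
grasp_force: 0.0
```

Call:
apply_moves([
  [0,0,0],
  [0,0,0],
  [0,0,0],
  [0,0,0],
  [0,0,0],
], roll=[0,0,0,0,0], hand=1, squeeze=30)

```text
clock: 9.38
tcp_pos: [561.5, 97.0, 72.9]
tool_rot: [0.0, 0.636, 0.772, 0.0]
contact_force: [0.8, 0.0, 0.1]
grip_width: 9.4
grasp_force: 30.0
```

Call:
apply_moves([
  [0.1,0,0],
  [0.1,0,0],
  [0.1,0,0],
  [0,0,0],
], roll=[0,0,0,0])

```text
clock: 9.72
tcp_pos: [559.4, 109.4, 73.2]
tool_rot: [0.0, 0.636, 0.772, 0.0]
contact_force: [0.4, 0.6, 1.2]
grip_width: 9.5
grasp_force: 30.0
```

Call:
apply_moves([
  [0.1,0,0],
  [0.1,0,0],
  [0.1,0,0],
  [0.1,0,0],
  [0,0,0],
  [0,0,0],
], roll=[0,0,0,0,0,0])

```text
clock: 10.22
tcp_pos: [556.7, 124.7, 73.9]
tool_rot: [0.0, 0.636, 0.772, 0.0]
contact_force: [-0.7, -2.1, 6.5]
grip_width: 9.5
grasp_force: 30.0
```

Run:
```python
from m import *
T=capture("top");np.savez("pics/top6.npz",**T);t=T["pixels"]
P=np.array([(x,185+np.argmax(t[185:200,x].min(1))) for x in range(296,314)]);print(P.tolist());print(t[187:196,296:314].min(2))
s=read_state();print(s["tcp_pos"],s["contact_force"],s["moment"])
```

```text
[[296, 187], [297, 199], [298, 185], [299, 186], [300, 199], [301, 199], [302, 193], [303, 193], [304, 192], [305, 192], [306, 192], [307, 192], [308, 191], [309, 191], [310, 191], [311, 191], [312, 191], [313, 191]]
[[159 154 156 157 155 155 156 157 156 156 141 141 181 177 167 166 162 159]
 [157 157 157 157 154 154 156 154 157 157 153 152 184 177 178 162 163 153]
 [157 155 155 156 155 155 157 153 155 154 152 144 166 170 170 162 168 161]
 [155 156 156 154 157 154 155 154 154 152 152 153 161 155 178 189 205 202]
 [155 155 157 155 157 156 154 159 172 175 188 208 230 232 232 236 230 210]
 [157 156 157 157 156 153 163 204 240 237 235 234 219 196 179 165 145 129]
 [155 156 156 155 155 155 170 218 217 180 168 145 132 126 130 125 120 147]
 [157 158 155 156 156 155 147 130 124 120 117 109 133 179 184 170 170 172]
 [156 158 156 156 153 156 157 154 156 157 158 157 142 154 184 169 166 168]]
[556.7  124.69  73.92] [-0.73 -2.21  5.57] [-0.27  0.09  0.05]
```

Run:
```python
from m import *
T=load("pics/top6.npz")
print(rel(T,[(302.5,192.5),(308,191.2),(312,190.4)],75))
```

```text
[[68.34  1.81]
 [50.66  2.2 ]
 [37.89  2.02]]
```

Call:
apply_moves([
  [0,0,0],
  [0,0,0],
  [0,0,0],
  [0,0,0],
  [0,0,0],
], roll=[0,0,0,0,0], hand=0.65)

```text
clock: 10.68
tcp_pos: [555.8, 124.4, 72.3]
tool_rot: [-0.0, 0.636, 0.772, -0.0]
contact_force: [0.3, -1.2, 0.0]
grip_width: 32.4
grasp_force: 0.0
```

Call:
apply_moves([
  [0,0,-0.2],
  [0,0,-0.4],
  [0,0,-0.6],
  [0,0,-0.8],
  [-0.8,0,-0.8],
  [-0.9,0,0],
  [-0.9,0,0],
  [-0.9,0,0],
  [-0.9,0,0],
  [-0.5,0,0],
], roll=[0,0,0,0,0,0,0,0,0,0])

```text
clock: 11.52
tcp_pos: [593.5, -69.0, 183.2]
tool_rot: [0.001, 0.637, 0.771, -0.0]
contact_force: [-0.2, 0.8, -0.2]
grip_width: 33.0
grasp_force: 0.0
```

Call:
apply_moves([
  [0,0,0],
  [0,0,0],
  [0,0,0],
], roll=[0,0,0])

```text
clock: 11.77
tcp_pos: [592.9, -65.1, 182.5]
tool_rot: [-0.0, 0.636, 0.772, 0.0]
contact_force: [-0.2, -0.4, 0.8]
grip_width: 33.3
grasp_force: 0.0
```

Run:
```python
from m import *
T=capture("top");S=capture("side");np.savez("pics/top7.npz",**T);t=T["pixels"]
x=S["pixels"][180:240,290:370];y=t[155:215,290:370]
cv2.imwrite("pics/both7.png",np.hstack([cv2.resize(v,None,fx=5,fy=5,interpolation=cv2.INTER_CUBIC) for v in (x,y)]))
print(t[188:196,298:312].min(2));print(t[177:188,334:352].min(2));print(read_state()["tcp_pos"])
for c,a,r in cen(t.astype(int),(300,165,345,217)):
    if a>40: print(c)
```

```text
[[156 155 157 157 156 157 155 158 154 153 185 179 179 165]
 [157 159 158 154 158 158 155 155 151 148 170 180 173 153]
 [155 158 156 158 155 154 155 152 147 134 161 190 183 142]
 [156 159 156 156 154 153 159 175 161 142 180 229 241 235]
 [156 156 159 154 158 177 211 240 236 240 237 239 233 215]
 [157 157 156 152 176 238 244 239 227 197 179 160 142 127]
 [157 159 156 155 160 173 173 145 129 110 110 138 159 168]
 [156 158 155 156 149 130 128 113 135 157 143 156 184 168]]
[[184 176 105 107 107 125 157 107 108 111 108 112 110 110 111 108 121 156]
 [169 163 118 107 105 128 159 104 110 114 110 110 111 110 109 109 105 119]
 [113 123 129 102 109 120 149 107 107 110 110 109 110 110 108 109 106 119]
 [116 122 112  89 110 109 108 109 107 110 107 110 108 111 110 111 107 123]
 [113 123 121  97 107 108 110 110 108 108 109 109 108 112 109 110 110 122]
 [109 121 121 117 108 108 108 102 100 104 107 103 102 110 108 110 108 104]
 [121 134 145 149  93  99 107 127 136 146 156 142 120 108 109 113 112 107]
 [161 171 176 156  78 113 164 216 234 240 242 233 169 105 110 109 108 109]
 [121 110 133 158 152 189 250 240 228 211 201 176 118 107 109 110 110 108]
 [196 153 168 168 162 165 198 173 146 122 103  95 106 106 108 109 111 107]
 [209 141 138 130 125 105  93  81  88 104 107 108 110 110 108 108 114 109]]
[592.9  -64.42 182.41]
[312.79 186.03]
[331.75 186.  ]
```

View pics/both7.png

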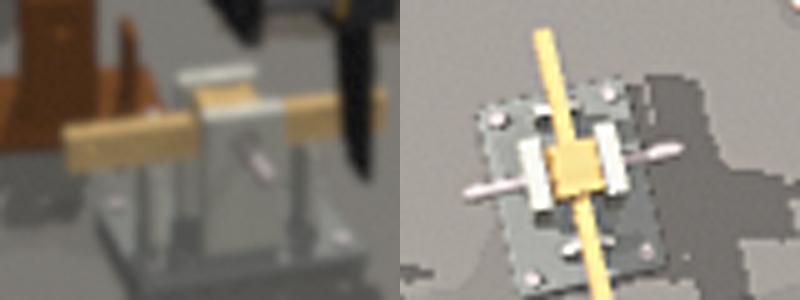

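The pin passes through both cheeks and the hub, with its ends at top px (302.3,192.8) and (346,184.2). Their midpoint (324.1,188.5) matches the predicted stand middle of (324.0,188.7). The beam is in place and the gripper is clear.

```bash
python3 -c "
from m import *
T=load('pics/top7.npz');print(rel(T,[(302.3,192.8),(346,184.2)],73))
print(finish_job())"
```

```text
[[ 69.14   1.33]
 [-70.81  -1.01]]
the job is handed in; nothing more can be done
None
```

The job is handed in: the pin sits through both cheeks and the hub, its middle measured about 1 mm from the stand's middle, with the beam in place and the gripper clear; the rig gave no verdict.

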